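# Stock the breakfast and lunch table caddies

### The arm

A 6-joint arm with a two-finger parallel gripper is mounted at the origin on a cart in front of the work surface, level with it; the furniture and walls round the work are solid. World frame = base frame: x ahead of the robot, y to its left, z up, the work surface at z = 0. Lengths are in m, angles in rad, forces in N, time in s.
With the tool pointing down it reaches from about 0.15 to 0.775 m from the base axis. Payload 6.1 kg.
Tool frame: the origin (TCP) lies between the finger pads; the fingertips stand 22 mm ahead of it and the grasp point (between the pads) lies 3 mm ahead of it; z points along the fingers, y is the line along which they close (so a half turn about z gives the same grasp; the last joint's range is limited). The gripper opens to 85 mm and grips with 20 to 120 N. Pads are 22 mm wide; open, the fingers measure 114 mm over their backs; the gripper's body (76 mm by 85 mm) begins 54 mm behind the grasp point. The pads swing forward as they close: fully open they stand 13 mm farther back than shut.
Start: joints at [-1.222, 0.126, -0.04, 1.405, 0, 1.571], TCP at [0.179, -0.493, 0.253] pointing down, gripper open.
Joint ranges: [-2.72, 2.72], [-0.95, 1.95], [-1.27, 1.35], [-1.78, 2.02], [-1.46, 1.47], [-3.14, 3.14]. Speed limits (rad/s): [2.39, 2.39, 3.01, 3.14, 3.14, 3.14].

### API

Orientations are given as a unit quaternion [w, x, y, z].
In Python, from rig import arm gives the robot as it stands. Calls block until the motion is done:
- arm.movep(position, orientation): joint-space move of the TCP to a pose.
- arm.movel(position, rot=None, speed=0.15, contact_N=None): straight line of the TCP; rot=None keeps the orientation; speed is the mean speed in m/s. With contact_N (N) it stops when the force on the tool has changed by that much, and returns True; else False.
- arm.move_joints(angles): joint-space move.
- arm.gripper_to(opening, f_grip=None): finger opening in m; f_grip is the grip in N (None keeps the last); returns when the fingers have stopped.
- arm.dwell(seconds).
- arm.solve_ik(position, orientation): joint angles nearest the present ones, or None.
- arm.get_state(): the state.
- arm.camera(name): name is "scene" or "top" or "wrist"; returns the picture (480x640x3 uint8, blue, green, red); there is no depth.
- arm.camera_info(name): a dict with "intrinsics" (3x3 intrinsics, pixels), "R" (3x3) and "t" (3): a world point X has camera coordinates R X + t. Camera axes: x right, y down, z forward; pixel columns grow to the right and rows downward; lengths in m; the calibration is good to about 2 mm. A picture is of the moment at which its call begins: read the wrist's pose just before it. camera_info takes no time and is no camera call; for the wrist camera it gives the pose at the moment of the call.
A pose or a line that the arm cannot do raises arm.Unreachable and nothing moves.
- arm.hand_in(): hands the job in; it is judged then, once.
The state is a dict: "clock": time; "joints": joint angles; "dq": joint speeds; "tau": joint torques, N m; "tcp_pos": TCP position; "tool_rot": TCP orientation; "ft_force": force on the tool from outside, world axes, zero at the start; "torque": the same for the moment, N m; "opening": finger opening in m; "grasp_force": force on a finger pad.
Only numpy, scipy, OpenCV 4.12 (cv2) and the standard library are available. Lean on these libraries where they do the work, as an engineer would, in place of code of your own. Each camera call takes 0.05 s, during which the arm holds its last target. There are 200 camera calls.

### The job

Please make up the two table caddies for service. The two-well caddy is the breakfast set: the jam jar goes in its round well and the box of sweetener sachets in its oblong well; the three-well caddy is the lunch set: the shaker goes in the round end well, the hot sauce in the middle well and the ketchup bottle in the oblong end well. Stand each one upright on the caddy floor without dropping it, let the caddies stay where they stand, and leave the steel creamer, the tin and the mug of coffee alone.

Things in the scene. Friction and masses are not known exactly. Their poses are not given: they have to be found in the camera images.
- two_well_caddy: Breakfast caddy: steel wire caddy, loose, 0.95 kg. Origin: centre of underside, z up, y along its length. Black floor plate, top 10 mm up; wire rail round each well, top 37.5 mm up; handle 68 mm high across each end, at y = -118 and +118 mm. 104 mm wide. Round well, inside diameter 84 mm, centre y = -62 mm. Oblong well, inside 73 mm (x) by 116 mm (y), centre y = +46 mm. All at x = 0.
- three_well_caddy: Lunch caddy: steel wire caddy, loose, 0.95 kg. Origin: centre of underside, z up, y along its length. Black floor plate, top 10 mm up; wire rail round each well, top 37.5 mm up; handle 68 mm high across each end, y = -127 and +127 mm. 88 mm wide. Wells: round end, inside diameter 62 mm, centre y = -82; round middle, 62 mm, y = -6; oblong end, inside 64 (x) by 78 mm (y), y = +74. All at x = 0.
- sachet_box: Open beige card box filled with upright sweetener sachets, 100 mm (x) by 57 mm (y) by 75 mm high, about 0.09 kg. Origin: centre of its underside, z up. Its long side (x) must lie along the caddy's y to go into the oblong well, either way round. Can be gripped across its 57 mm width.
- jam_jar: Glass jam jar with a pink filling and a black screw lid (fixed), 63 by 68 mm and 115 mm high, about 0.45 kg; the lid is 61 mm across, from 104 to 115 mm up. Origin: centre of its underside, z up. Can be gripped across the lid and shoulder, 60 to 61 mm across x.
- shaker: Small glass shaker with a domed grey metal top, 44 mm in diameter and 90 mm high (top dome 34 mm across from 74 mm up), about 0.1 kg. Origin: centre of its underside, z up.
- hot_sauce: Slim hot-sauce bottle with a yellow cap and a green and red label, 48 mm in diameter and 184 mm high, tapering to the cap above about 100 mm (about 34 mm across at 140 mm up), about 0.2 kg. Origin: centre of its underside, z up.
- ketchup: Red ketchup bottle with a white cap. Lower 130 mm a block 49 mm (x) by 63 mm (y), then a neck and cap up to 229 mm, felt by the fingers as an upright rod of 37 mm diameter. About 0.62 kg. Origin: centre of its underside, z up. Its wide side (y) must lie along the caddy's y to go into the oblong well, either way round.
- creamer: Small pale steel creamer jug with a lid, a little black knob and a side handle, to be left alone: 78 mm by 110 mm over the handle (handle at -y), 134 mm high. Origin: centre of its underside, z up.
- peach_tin: Small food tin behind the work, to be left alone: 57 mm in diameter, 72 mm high. Origin: centre of its underside.
- coffee_mug: Plain white mug with black coffee in it, at the right of the work, to be left alone: 84 mm by 117 mm over the handle, 93 mm high. Origin: centre of its underside.

How it is judged:
By the outcome, as a careful person would: the job done as asked, in the order asked, and still so for the second after the job is handed in, with the robot touching nothing.
It also fails if it takes over 141 s, if anything falls off the work surface, if the arm or the gripper's body presses on something with over 40 N, if the wrist force passes 120 N, or if a joint passes its speed limit or range.

## Working session

There is one attempt and no reset: what is moved stays moved. The work goes in short steps, each a Python script; the robot and the scene stay as the last script left them, time stands still between calls to the robot, and variables do not carry over. Pictures are saved under pics/ and viewed, at most 14 in all, crops included, and the job is handed in when it is done.

```bash
ls; mkdir -p pics; python3 - <<'E'
from rig import arm
import cv2, numpy as np
np.set_printoptions(precision=4,suppress=True)
for n in ("scene","top"):
    cv2.imwrite(f"pics/{n}0.png",arm.camera(n)); i=arm.camera_info(n); print(n,i["intrinsics"],i["R"],i["t"], -i["R"].T@i["t"])
s=arm.get_state(); print(s["clock"],s["tool_rot"],s["opening"])
E
```

```text
pics
rig.py
scene [[561.6048   0.     318.9251]
 [  0.     561.6048 241.5992]
 [  0.       0.       1.    ]] [[-0.6181 -0.7858  0.022 ]
 [-0.3777  0.2723 -0.885 ]
 [ 0.6894 -0.5553 -0.4651]] [0.364  0.2553 0.9767] [-0.3519  0.7589  0.6722]
top [[453.3928   0.     320.2007]
 [  0.     453.3928 237.3254]
 [  0.       0.       1.    ]] [[ 0.0325 -0.9995 -0.0004]
 [-0.9791 -0.0318 -0.2008]
 [ 0.2007  0.0069 -0.9796]] [-0.0189  0.5922  1.2606] [ 0.3274 -0.0088  1.3538]
0.1 [-0.0007  0.9848  0.1735 -0.0001] 0.08512284239918422
```

View pics/top0.png

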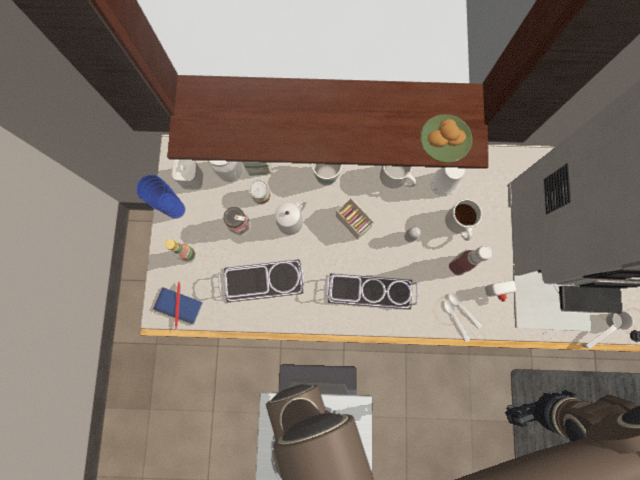

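View pics/scene0.png

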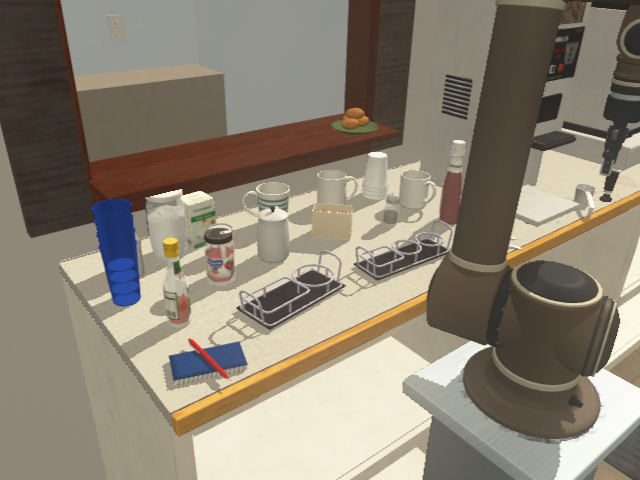

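The top view shows the two-well caddy near (263,282), the three-well near (370,291), hot sauce (180,250), jam (236,220), creamer (289,217), sachet box (354,218), shaker (413,234), mug (465,215) and ketchup (465,262). I'll zoom in for exact pixels.

```bash
python3 - <<'E'
import cv2
a=cv2.imread("pics/top0.png")
cv2.imwrite("pics/c1.png",cv2.resize(a[170:320,150:350],None,fx=4,fy=4,interpolation=cv2.INTER_CUBIC))
cv2.imwrite("pics/c2.png",cv2.resize(a[170:320,315:515],None,fx=4,fy=4,interpolation=cv2.INTER_CUBIC))
E
```

```text
(no output)
```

View pics/c1.png

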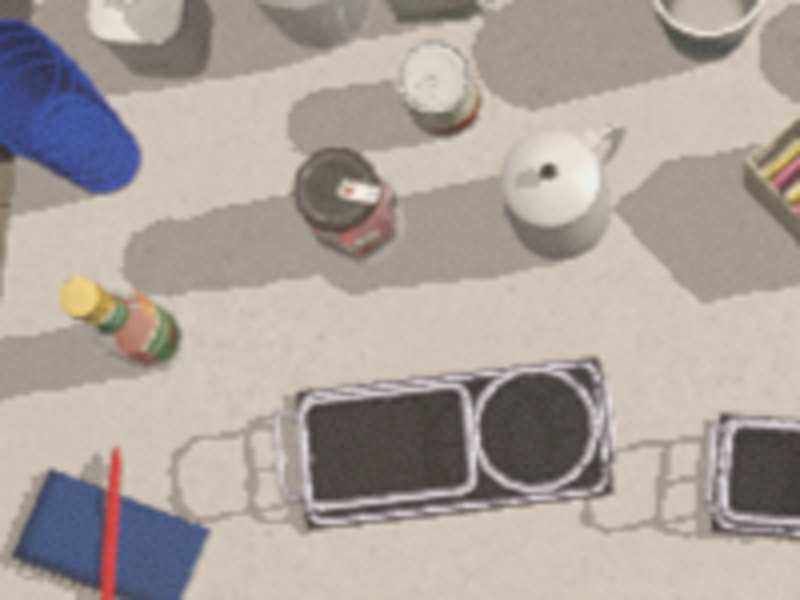

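View pics/c2.png

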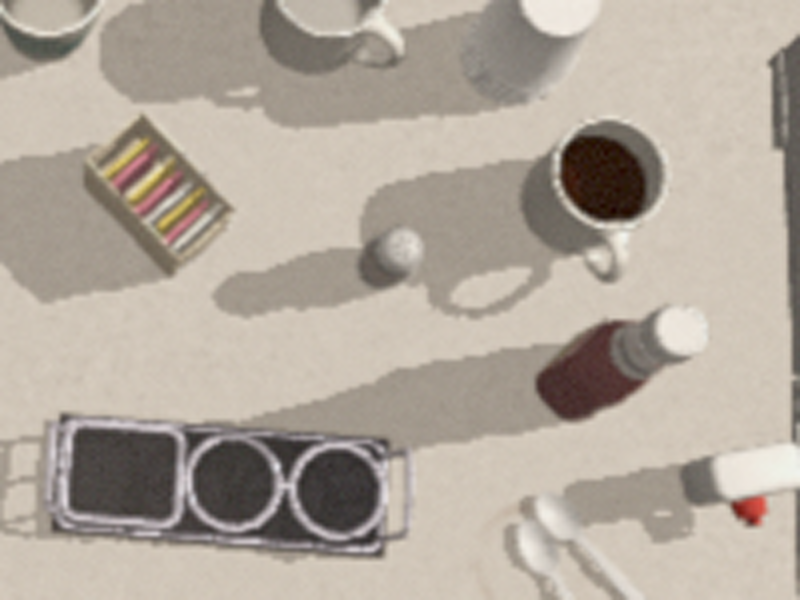

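Read-off: in crop 1 the jam lid is at (336,188), sauce cap (82,299), creamer knob (547,170), and the wells at (537,429) and (387,443). In crop 2 the box corners are (142,117), (230,208), (172,272), (87,168), shaker (405,248), ketchup cap (680,331), and the wells at (124,473), (235,482), (339,490). Next I cast rays.

```bash
cat > h.py <<'E'
from rig import arm
import cv2, numpy as np
from math import *
np.set_printoptions(precision=4,suppress=True)
def ray(info,px,z):
    K,R,t=info["intrinsics"],info["R"],info["t"]
    d=R.T@np.linalg.solve(K,[px[0],px[1],1.]); c=-R.T@t
    return (c+d*(z-c[2])/d[2])[:2]
def proj(info,X):
    p=info["intrinsics"]@(info["R"]@np.array(X,float)+info["t"]); return p[:2]/p[2]
def Q(close):
    "tool down, closing line at world angle close (rad)"
    a=(close+pi/2+pi)%(2*pi)-pi
    return [0,cos(a/2),sin(a/2),0]
E
python3 - <<'E'
from h import *
T=arm.camera_info("top");S=arm.camera_info("scene")
def c1(u,v):return (150+u/4-.375,170+v/4-.375)
def c2(u,v):return (315+u/4-.375,170+v/4-.375)
P={}
for n,p,z in [("jam",c1(336,188),.115),("sauce",c1(82,299),.184),("creamer",c1(547,170),.134),("tin",c1(436,77),.072),
 ("w2round",c1(537,429),.0365),("w2obl",c1(387,443),.0365),("shaker",c2(405,248),.085),("ketch",c2(680,331),.229),("ketchbase",c2(575,400),0),("mug",c2(610,175),.093),
 ("w3obl",c2(124,473),.0365),("w3mid",c2(235,482),.0365),("w3end",c2(339,490),.0365),
 ("b1",c2(142,117),.075),("b2",c2(231,208),.075),("b3",c2(172,272),.075),("b4",c2(86,170),.075)]:
    P[n]=ray(T,p,z); print(n,P[n],"r%.3f"%np.hypot(*P[n]),"scene px",proj(S,[*P[n],z]), "base",proj(S,[*P[n],0]))
d=P["w2obl"]-P["w2round"];print("w2 len",np.hypot(*d),"(108) yaw",degrees(atan2(-d[0],d[1])))
d=P["w3obl"]-P["w3end"];print("w3 len",np.hypot(*d),"(156) yaw",degrees(atan2(-d[0],d[1])))
for i,j in ("12","23","34","41"): d=P["b"+j]-P["b"+i]; print("box",np.hypot(*d),degrees(atan2(d[1],d[0])))
print("box c",np.mean([P["b%d"%i] for i in (1,2,3,4)],0))
for x in (row for row in (165,77)): print("shelf edge at z=.2",ray(T,(330,x),.2))
E
```

```text
jam [0.6328 0.2455] r0.679 scene px [219.063  233.0647] base [222.1348 278.1937]
sauce [0.5354 0.3927] r0.664 scene px [172.6498 240.0912] base [181.7353 321.295 ]
creamer [0.6457 0.0961] r0.653 scene px [272.6572 206.779 ] base [273.5554 257.0295]
tin [0.73   0.1866] r0.753 scene px [221.8093 227.6729] base [223.5263 254.011 ]
w2round [0.4763 0.1025] r0.487 scene px [314.3268 273.9991] base [314.0283 288.0923]
w2obl [0.4626 0.211 ] r0.508 scene px [276.9114 292.7489] base [277.1342 307.4063]
shaker [ 0.6129 -0.2732] r0.671 scene px [393.876  194.8632] base [391.2888 223.2933]
ketch [ 0.5327 -0.4154] r0.676 scene px [459.0397 141.5096] base [447.7666 220.5611]
ketchbase [ 0.5193 -0.4173] r0.666 scene px [451.9382 222.0824] base [451.9382 222.0824]
mug [ 0.6695 -0.419 ] r0.790 scene px [416.0481 174.6808] base [412.8468 204.0752]
w3obl [ 0.4502 -0.078 ] r0.457 scene px [382.1759 255.1734] base [381.0301 268.636 ]
w3mid [ 0.4463 -0.1585] r0.474 scene px [407.4147 246.2818] base [405.9917 259.4423]
w3end [ 0.443  -0.2338] r0.501 scene px [429.5454 238.4049] base [427.8961 251.292 ]
b1 [ 0.7072 -0.0837] r0.712 scene px [316.7595 203.1877] base [316.1965 228.7486]
b2 [ 0.6408 -0.1495] r0.658 scene px [352.2703 205.6917] base [350.8789 231.3521]
b3 [ 0.5921 -0.1075] r0.602 scene px [352.473  216.1314] base [351.0219 242.5508]
b4 [ 0.6658 -0.0437] r0.667 scene px [314.3876 212.2729] base [313.8617 238.5052]
w2 len 0.1094202295324805 (108) yaw 7.215630665919447
w3 len 0.155894809046691 (156) yaw -2.6550555101035234
box 0.09350646776312689 -135.2740022238682
box 0.06433484061283323 139.25423336066288
box 0.09752462427633896 40.85007727102002
box 0.0575560764206833 -43.99554000874757
box c [ 0.6515 -0.0961]
shelf edge at z=.2 [ 0.7628 -0.0205]
shelf edge at z=.2 [ 1.0229 -0.0132]
```

```bash
python3 - <<'E'
from h import *
arm.movel([0.179,-0.493,0.33],speed=0.3)
for n,p,c in (("ketchup",(.45,-.40,.36),0),("jam",(.56,.235,.30),0)):
    j=arm.solve_ik(p,Q(c)); print(n,j)
    if j is None: continue
    arm.movep(p,Q(c)); w=arm.camera_info("wrist"); cv2.imwrite(f"pics/w_{n}.png",arm.camera("wrist"))
    print(arm.get_state()["clock"],-w["R"].T@w["t"],w["R"][2]); np.savez(f"pics/w_{n}.npz",**{k:w[k] for k in("intrinsics","R","t")})
E
python3 -c "
import cv2;cv2.imwrite('pics/w2.png',cv2.resize(cv2.hconcat([cv2.imread('pics/w_ketchup.png'),cv2.imread('pics/w_jam.png')]),(800,300),interpolation=3))"
```

```text
ketchup [-0.7266  0.3125  0.4311  1.6893  0.      0.8442]
1.6667 [ 0.4487 -0.3226  0.4797] [-0.0015 -0.3047 -0.9524]
jam [0.3973 0.2948 0.2726 1.5487 0.     1.9681]
4.025 [0.5596 0.3119 0.4205] [ 0.0001 -0.3054 -0.9522]
```

View pics/w2.png

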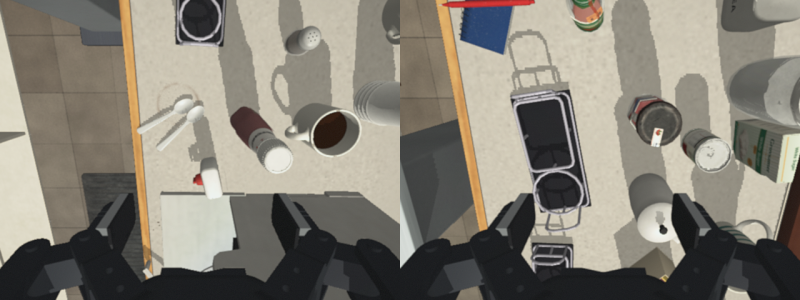

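The wrist view shows the ketchup at left (base near (480,260) in full pixels), and the jam lid near (512,240) in the right-hand picture. I'll crop both at full scale to read their yaw.

```bash
python3 - <<'E'
import cv2
a=cv2.imread("pics/w_ketchup.png")[150:300,340:490]; b=cv2.imread("pics/w_jam.png")[130:250,350:500]
b=cv2.imread("pics/w_jam.png")[120:270,340:490]
cv2.imwrite("pics/c3.png",cv2.resize(cv2.hconcat([a,b]),(800,400),interpolation=2))
E
```

```text
(no output)
```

View pics/c3.png

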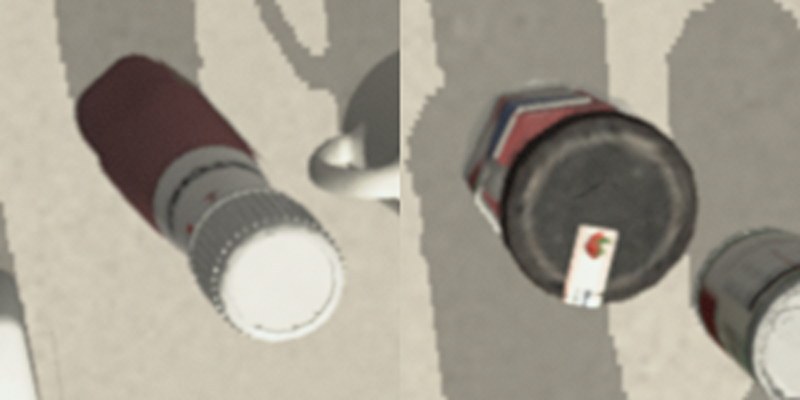

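Left: ketchup with its base toward the upper left and yaw unclear. Right: jam lid centred near (600,207) in the crop, with a paper strip running down to (585,300). I'll use ground footprints from several views for ketchup yaw later, and check the jam's visible base edge now.

```bash
python3 - <<'E'
from h import *
J=dict(np.load("pics/w_jam.npz")); 
f=lambda u,v:(340+(u-400)*.375,120+v*.375)
print("lid",ray(J,f(600,207),.115)); a,b=ray(J,f(602,228),.115),ray(J,f(580,303),.115); print("strip dir",degrees(atan2(*(b-a)[::-1])))
g=[ray(J,f(*p),.005) for p in ((468,172),(497,97),(540,80),(580,83))]
for a,b in zip(g,g[1:]): print(a,b,np.hypot(*(b-a)),degrees(atan2(*(b-a)[::-1])))
T=arm.camera_info("top"); h=lambda u,v:(150+u/4-.375,170+v/4-.375)
g=[ray(T,h(*p),.005) for p in ((322,235),(360,260),(400,235),(402,205))]
for a,b in zip(g,g[1:]): print("top",a,b,np.hypot(*(b-a)),degrees(atan2(*(b-a)[::-1])))
# ketchup lid from wrist
W=dict(np.load("pics/w_ketchup.npz")); k=lambda u,v:(340+u*.375,150+v*.375)
print("ketch cap",ray(W,k(283,282),.229))
# wrist checks of other things, on raw mask: box from top mask
E
```

```text
lid [0.6336 0.2497]
strip dir -102.10501499410535
[0.6045 0.242 ] [0.6152 0.2724] 0.03228719104487789 70.55199238673869
[0.6152 0.2724] [0.6323 0.2791] 0.018306151323823745 21.486445347296872
[0.6323 0.2791] [0.6484 0.2779] 0.016224136689247524 -4.201796348165084
top [0.6227 0.2762] [0.6042 0.2459] 0.03549123245763923 -121.42903082070943
top [0.6042 0.2459] [0.6246 0.2167] 0.0356002487791897 -54.97004478885453
top [0.6246 0.2167] [0.6482 0.2167] 0.023534126200723305 -0.07191723244446596
ketch cap [ 0.5339 -0.4151]
```

Lid position agrees across views (0.633, 0.248). Writing pick and place helpers, then doing the jam.

```bash
cat >> h.py <<'E'
W2=(np.array([.4763,.1025]),np.array([.4626,.2110])); W3O,W3M,W3E=map(np.array,([.4502,-.0780],[.4463,-.1585],[.4430,-.2338]))
def pick(xy,z,close,F,lift,open_=.085,above=.10):
    arm.gripper_to(open_)
    arm.movep([*xy,z+above],Q(close)); arm.movel([*xy,z],speed=.12)
    arm.gripper_to(.01,F); s=arm.get_state(); print("grip",s["opening"],s["grasp_force"],s["clock"])
    arm.movel([*xy,z+lift],speed=.12); s=arm.get_state(); print("lifted",s["opening"],s["grasp_force"],s["ft_force"])
def place(xy,z,close,lift,opening,drop=.010):
    arm.movel([*xy,z+lift],rot=Q(close),speed=.2)
    arm.movel([*xy,z+drop+.006],speed=.10)
    c=arm.movel([*xy,z+drop-.004],speed=.02,contact_N=3); s=arm.get_state(); print("contact",c,s["tcp_pos"],"want z",z+drop,s["ft_force"])
    arm.gripper_to(opening); s=arm.get_state(); print("open",s["opening"])
    arm.movel([s["tcp_pos"][0],s["tcp_pos"][1],s["tcp_pos"][2]+.13],speed=.15)
    print("clock",arm.get_state()["clock"])
E
python3 - <<'E'
from h import *
a=radians(92)
print(arm.solve_ik([.633,.2476,.096],Q(a)),arm.solve_ik([.633,.2476,.216],Q(a)),arm.solve_ik([.4763,.1025,.216],Q(a)))
pick([.633,.2476],.096,a,60,.11)
place(W2[0],.096,a,.11,.080)
cv2.imwrite("pics/top1.png",arm.camera("top"))
E
```

```text
[0.3729 0.4545 0.0524 1.1687 0.     0.338 ] [0.3729 0.4302 0.2798 1.4204 0.     0.338 ] [ 0.212   0.057  -0.1971  1.3167  0.      0.1771]
grip 0.05981743212029585 63.660911098395445 7.0333
lifted 0.05961772046213387 65.464466847734 [ 0.2312  0.1135 -5.8868]
contact True [0.4769 0.1027 0.1073] want z 0.106 [0.1498 0.5216 4.5133]
open 0.08007467140751932
clock 12.125
```

```bash
python3 - <<'E'
from h import *
p=(.62,-.11,.25); arm.movep(p,Q(0)); w=arm.camera_info("wrist"); im=arm.camera("wrist"); np.savez("pics/w_box.npz",**{k:w[k] for k in("intrinsics","R","t")})
cv2.imwrite("pics/w_box.png",im); print(proj(w,[.6515,-.0961,.075]),proj(w,[.4763,.1025,.125]),arm.get_state()["clock"])
t=cv2.imread("pics/top1.png")[220:320,200:430]
cv2.imwrite("pics/v.png",cv2.vconcat([cv2.resize(im,(460,345)),cv2.resize(t,(460,200))]))
E
```

```text
[366.1882 203.191 ] [  45.9633 -159.5962] 13.3417
```

View pics/v.png

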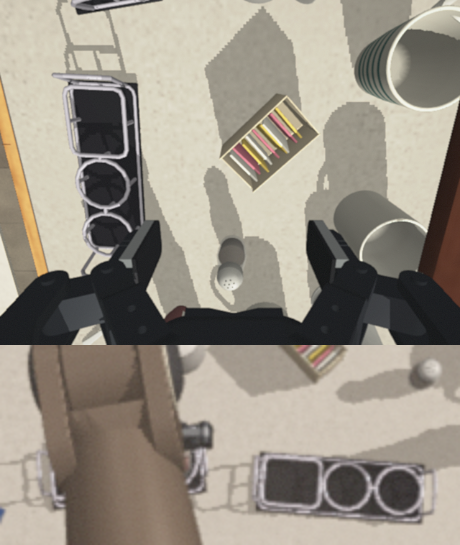

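The wrist picture shows the box top corners (scaled) at (287,95), (318,133), (253,190), (220,155), the wells at (97,120), (103,183), (107,231), and the shaker dome at (229,277).

```bash
python3 - <<'E'
from h import *
W=dict(np.load("pics/w_box.npz")); r=lambda u,v,z:ray(W,(u/.71875,v/.71875),z)
b=[r(*p,.075) for p in ((287,95),(318,133),(253,190),(220,155))]; print(np.array(b),np.mean(b,0))
for i in range(4): d=b[(i+1)%4]-b[i]; print(np.hypot(*d),degrees(atan2(d[1],d[0])))
print(r(97,120,.0365),r(103,183,.0365),r(107,231,.0365),r(229,275,.087))
E
```

```text
[[ 0.6744 -0.0417]
 [ 0.7107 -0.0815]
 [ 0.6415 -0.1483]
 [ 0.6036 -0.1064]] [ 0.6575 -0.0945]
0.05382407992545126 -47.65146663089796
0.09620949665428942 -136.00685932763815
0.05647398481217422 132.15001331069033
0.09597425808356244 42.415178032226706
[ 0.4527 -0.0728] [ 0.4482 -0.1542] [ 0.4436 -0.225 ] [ 0.6134 -0.2571]
```

```bash
python3 - <<'E'
from h import *
W=dict(np.load("pics/w_box.npz")); print(W["intrinsics"],-W["R"].T@W["t"],W["R"])
for p in ([.6129,-.2732,.085],[.443,-.2338,.0365],[.4463,-.1585,.0365],[.4502,-.078,.0365],[.6515,-.0961,.075]): print(proj(W,p)*.71875)
print(arm.get_state()["tcp_pos"],arm.get_state()["tool_rot"],arm.camera_info("wrist")["t"]-W["t"])
im=cv2.imread("pics/w_box.png"); m=cv2.inRange(cv2.cvtColor(im,cv2.COLOR_BGR2HSV),(0,0,0),(180,255,60)); 
E
```

```text
[[377.9158   0.     324.9337]
 [  0.     377.9158 239.193 ]
 [  0.       0.       1.    ]] [ 0.6188 -0.0318  0.3699] [[ 1.      0.0023 -0.001 ]
 [ 0.0025 -0.9524  0.3048]
 [-0.0002 -0.3048 -0.9524]]
[228.6466 284.527 ]
[107.4728 236.5837]
[101.9984 186.0689]
[ 95.6127 124.3332]
[263.1978 146.0435]
[ 0.6196 -0.1092  0.2499] [-0.0003  0.7064  0.7078 -0.0001] [-0.0001  0.0001  0.    ]
```

```bash
python3 - <<'E'
from h import *
T=arm.camera_info("top");S=arm.camera_info("scene")
t=arm.camera("top");s=arm.camera("scene");cv2.imwrite("pics/top2.png",t);cv2.imwrite("pics/scene2.png",s)
print(proj(T,[.4769,.1027,.125]),proj(S,[.4769,.1027,.125]))
a=cv2.resize(t[225:315,205:325],(480,360),interpolation=2); b=cv2.resize(s[195:315,255:375],(300,300),interpolation=2)
cv2.imwrite("pics/c4.png",cv2.hconcat([a,cv2.copyMakeBorder(b,0,60,0,0,0)]))
E
```

```text
[281.2371 272.9075] [314.8303 238.0846]
```

View pics/c4.png

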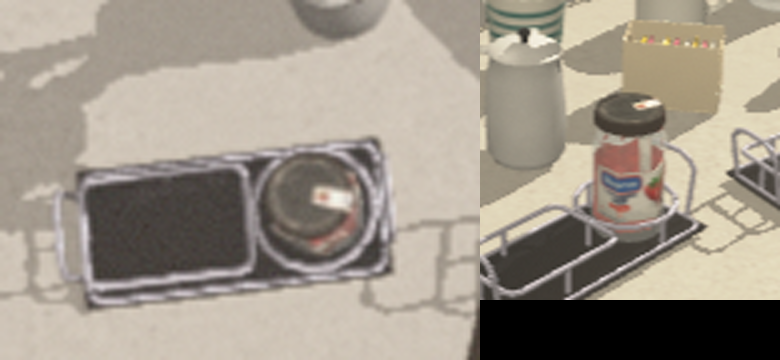

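Jam stands in the round well; its lid centre in the top view (281,272) matches the prediction, so the top camera is accurate. Next the sachet box, carried over everything.

```bash
python3 - <<'E'
from h import *
a=radians(-47); b=radians(7.5)
pick([.6535,-.097],.056,a,25,.20,above=.12)
place(W2[1],.056,b,.20,.072)
E
```

```text
grip 0.05771718268232697 27.68263578414917 16.0083
lifted 0.057257962854391366 27.317567467689514 [ 0.9713 -0.0591 -1.4109]
contact True [0.4629 0.2111 0.0668] want z 0.066 [ 0.167  -1.2467  4.623 ]
open 0.07165330407736198
clock 23.4583
```

```bash
python3 - <<'E'
from h import *
a=radians(-2.7)
pick([.6129,-.2715],.057,a,30,.13,above=.15)
place(W3E,.057,a,.13,.062)
arm.movel([.46,.05,.33],speed=.3)
p=(.44,.30,.36); arm.movep(p,Q(0))
cv2.imwrite("pics/top3.png",arm.camera("top")); cv2.imwrite("pics/scene3.png",arm.camera("scene"))
t=cv2.imread("pics/top3.png")[230:315,300:420]
cv2.imwrite("pics/c5.png",cv2.resize(t,(480,340),interpolation=2)); print(arm.get_state()["clock"],proj(arm.camera_info("top"),[*W3E,.095]))
E
```

```text
grip 0.037952870553976975 29.845409259432927 27.4833
lifted 0.03811217257428136 29.72501622978598 [ 0.4423 -0.1268 -0.7149]
contact True [ 0.4434 -0.234   0.0677] want z 0.067 [-1.3095  1.262   5.469 ]
open 0.062051579823441595
clock 32.775
35.0667 [402.9929 290.3657]
```

View pics/c5.png

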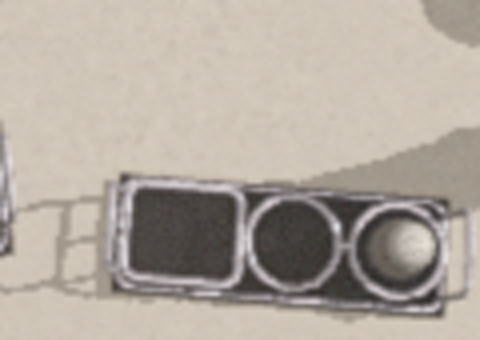

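Shaker is standing in the round end well (dome at crop (408,243)). Next the hot sauce.

```bash
python3 - <<'E'
from h import *
a=radians(-2.7)
print(arm.solve_ik([.5354,.3927,.325],Q(a)) is not None)
pick([.5354,.3927],.145,a,40,.18,above=.12)
place(W3M,.145,a,.18,.060)
E
```

```text
True
grip 0.03466808404861993 39.602757431566715 37.8
lifted 0.03420448631038992 39.47929716669023 [ 0.7362  0.7287 -1.562 ]
contact True [ 0.4468 -0.1586  0.1556] want z 0.155 [-0.5609 -0.3233  4.9918]
open 0.05984259718192707
clock 45.9417
```

Contact came at the expected height. Now the ketchup yaw, from extra wrist views and a ground-footprint intersection of the red mask.

```bash
python3 - <<'E'
from h import *
V=[]
for n,p,c in (("k1",(.40,-.41,.36),90),("k2",(.48,-.47,.38),180),("k3",(.58,-.37,.36),-45)):
    try: arm.movep(p,Q(radians(c)))
    except arm.Unreachable: print("unreach",n); continue
    w=arm.camera_info("wrist"); V.append((n,w,arm.camera("wrist")))
V.append(("k0",dict(np.load("pics/w_ketchup.npz")),cv2.imread("pics/w_ketchup.png")))
V.append(("top",arm.camera_info("top"),cv2.imread("pics/top2.png")))
V.append(("scene",arm.camera_info("scene"),cv2.imread("pics/scene0.png")))
acc=None; tiles=[]
for n,w,im in V:
    hsv=cv2.cvtColor(im,cv2.COLOR_BGR2HSV)
    m=((hsv[...,0]<12)|(hsv[...,0]>165))&(hsv[...,1]>80)&(hsv[...,2]>30); m=m.astype(np.uint8)*255
    q=proj(w,[.532,-.4165,.05]).astype(int); roi=np.zeros_like(m); cv2.circle(roi,tuple(int(x) for x in q),110,255,-1); m&=roi
    m=cv2.morphologyEx(m,cv2.MORPH_OPEN,np.ones((3,3)))
    k,l,st,ce=cv2.connectedComponentsWithStats(m); i=min(range(1,k),key=lambda i:np.hypot(*(ce[i]-q)) if st[i,4]>100 else 1e9)
    cn=max(cv2.findContours((l==i).astype(np.uint8),0,2)[0],key=cv2.contourArea); h=cv2.convexHull(cn)[:,0]
    f=np.array([ray(w,p,0.) for p in h]).astype(np.float32); f=cv2.convexHull(f*1000)
    np.save(f"pics/f_{n}.npy",f)
    near=f[np.argsort(np.hypot(*(f[:,0]/1000-(-w["R"].T@w["t"])[:2]).T))[:6],0]
    print(n,st[i],near.tolist())
    if n!="scene":
        acc=f if acc is None else cv2.intersectConvexConvex(acc,f)[1]; print("  rect",cv2.minAreaRect(acc))
    o=im.copy(); cv2.drawContours(o,[h.reshape(-1,1,2)],-1,(0,255,0),1); c=np.clip(q,[100,75],[540,405]); tiles.append(cv2.resize(o[c[1]-75:c[1]+75,c[0]-100:c[0]+100],(266,200)))
cv2.imwrite("pics/k.png",cv2.vconcat([cv2.hconcat(tiles[:3]),cv2.hconcat(tiles[3:6])])); print(arm.get_state()["clock"])
E
```

```text
k1 [ 294  263   39   70 1412] [[509.0933532714844, -415.1072998046875], [509.094482421875, -417.830810546875], [512.0166625976562, -412.3861389160156], [512.0203857421875, -421.93499755859375], [522.3402099609375, -432.9810791015625], [532.7860107421875, -442.78179931640625]]
  rect ((563.4288940429688, -425.9433288574219), (49.78047180175781, 110.55593872070312), 82.6086196899414)
k2 [ 251  200   56   54 1793] [[534.2198486328125, -443.1690673828125], [531.5703735351562, -441.7999572753906], [540.950927734375, -443.16778564453125], [545.043701171875, -441.79742431640625], [547.794677734375, -440.4250793457031], [511.7335205078125, -422.389892578125]]
  rect ((547.071044921875, -421.4019775390625), (70.44131469726562, 37.962989807128906), 17.20572853088379)
k3 [ 299  237   52   34 1031] [[549.4789428710938, -443.7410888671875], [506.0977478027344, -400.4411926269531], [503.1393737792969, -401.44195556640625], [546.5108032226562, -450.6872253417969], [498.140380859375, -404.39984130859375], [490.0249328613281, -410.3387756347656]]
  rect ((526.77685546875, -429.161865234375), (11.437967300415039, 44.88913345336914), 45.05378341674805)
k0 [397 180  33  25 369] [[543.2726440429688, -397.2721862792969], [540.0519409179688, -407.4849853515625], [549.6150512695312, -397.2762451171875], [540.3472290039062, -412.6424560546875], [557.4869384765625, -401.0961608886719], [562.8478393554688, -404.93292236328125]]Traceback (most recent call last):
  File "<stdin>", line 23, in <module>
cv2.error: OpenCV(4.12.0) /io/opencv/modules/imgproc/src/convhull.cpp:143: error: (-215:Assertion failed) total >= 0 && (depth == CV_32F || depth == CV_32S) in function 'convexHull'
```

```bash
cat > k.py <<'E'
from h import *
import pickle,os
if not os.path.exists("pics/V.pkl"):
    V=[]
    for n,p,c in (("k3",(.58,-.37,.36),-45),("k2",(.48,-.47,.38),180),("k1",(.40,-.41,.36),90)):
        arm.movep(p,Q(radians(c))); w=arm.camera_info("wrist"); V.append((n,{k:w[k] for k in("intrinsics","R","t")},arm.camera("wrist")))
    V.append(("k0",dict(np.load("pics/w_ketchup.npz")),cv2.imread("pics/w_ketchup.png")))
    for n,f in (("top","top2"),("scene","scene0")):
        w=arm.camera_info(n); V.append((n,{k:w[k] for k in("intrinsics","R","t")},cv2.imread(f"pics/{f}.png")))
    pickle.dump(V,open("pics/V.pkl","wb")); print(arm.get_state()["clock"])
V=pickle.load(open("pics/V.pkl","rb"))
acc=None; tiles=[]
for n,w,im in V:
    b,g,r=cv2.split(im.astype(int)); m=((r-g>14)&(r>1.3*g)&(r-b>8)).astype(np.uint8)*255
    q=proj(w,[.532,-.4165,.06]).astype(int); roi=np.zeros_like(m); cv2.circle(roi,tuple(int(x) for x in q),70,255,-1); m&=roi
    m=cv2.morphologyEx(m,cv2.MORPH_OPEN,np.ones((3,3)))
    k,l,st,ce=cv2.connectedComponentsWithStats(m); i=1+int(np.argmax(st[1:,4]))
    h=cv2.convexHull(max(cv2.findContours((l==i).astype(np.uint8),0,2)[0],key=cv2.contourArea))[:,0]
    f=cv2.convexHull((np.array([ray(w,p,0.) for p in h])*1000).astype(np.float32))
    c0=(-w["R"].T@w["t"])[:2]*1000; d=np.hypot(*(f[:,0]-c0).T); print(n,st[i],"near",f[np.argsort(d)[:5],0].round().tolist())
    if n!="scene":
        acc=f if acc is None else cv2.intersectConvexConvex(acc,f)[1]; print("  rect",cv2.minAreaRect(acc) if acc is not None else None)
    o=im.copy(); cv2.drawContours(o,[h.reshape(-1,1,2)],-1,(0,255,0),1); c=np.clip(q,[80,60],[560,420]); tiles.append(cv2.resize(o[c[1]-60:c[1]+60,c[0]-80:c[0]+80],(266,200)))
print(acc[:,0].round().tolist() if acc is not None else None)
cv2.imwrite("pics/k.png",cv2.vconcat([cv2.hconcat(tiles[:3]),cv2.hconcat(tiles[3:6])]))
E
python3 k.py
```

```text
57.9417
k3 [ 299  231   53   42 1289] near [[513.0, -396.0], [511.0, -394.0], [550.0, -444.0], [549.0, -447.0], [545.0, -455.0]]
  rect ((513.3494262695312, -437.38018798828125), (54.402774810791016, 72.0392074584961), 40.9379997253418)
k2 [ 251  200   57   62 1983] near [[533.0, -443.0], [528.0, -439.0], [544.0, -443.0], [546.0, -442.0], [506.0, -417.0]]
  rect ((522.2195434570312, -422.72711181640625), (18.211000442504883, 59.800987243652344), 37.11444091796875)
k1 [ 294  261   53   72 2739] near [[506.0, -410.0], [506.0, -413.0], [508.0, -405.0], [508.0, -417.0], [509.0, -402.0]]
  rect ((524.1212768554688, -424.3614196777344), (17.150306701660156, 54.89933776855469), 37.114410400390625)
k0 [ 370  172   60   59 1795] near [[523.0, -388.0], [525.0, -387.0], [506.0, -406.0], [535.0, -387.0], [506.0, -417.0]]
  rect ((524.1212768554688, -424.3614196777344), (17.150306701660156, 54.89933776855469), 37.114410400390625)
top [450 252  23  22 300] near [[523.0, -392.0], [509.0, -407.0], [539.0, -393.0], [542.0, -396.0], [509.0, -422.0]]
  rect ((524.9734497070312, -425.4876403808594), (17.150318145751953, 52.0748291015625), 37.11439895629883)
scene [441 172  21  52 842] near [[522.0, -404.0], [512.0, -417.0], [513.0, -427.0], [545.0, -405.0], [551.0, -408.0]]
[[509.0, -419.0], [511.0, -421.0], [521.0, -432.0], [533.0, -443.0], [544.0, -443.0], [546.0, -442.0], [547.0, -441.0], [516.0, -400.0], [509.0, -407.0]]
```

View pics/k.png

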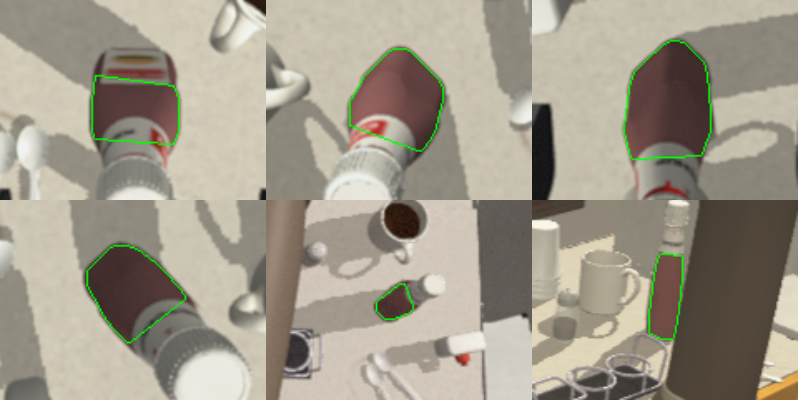

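The six tiles show the ketchup outline: the wide back face has its base edge along about −44° (k1, k2) and the narrow edge is at about 47° (k0, top), so its wide axis is at 135.5°. The label face in k3 agrees. Now moving it round behind the caddy and in.

```bash
python3 - <<'E'
from h import *
a=radians(45.5); b=radians(-2.65); z=.192; q=[.533,-.4160]; L=.12
for xy,c in ((q,a),((.58,-.28),b),((.58,-.078),b)): print(arm.solve_ik([*xy,z+L],Q(c)))
arm.gripper_to(.085); arm.movel([.45,-.36,.36],speed=.3)
pick(q,z,a,80,L,above=.11)
arm.movel([.58,-.28,z+L],rot=Q(b),speed=.15)
arm.movel([.58,-.078,z+L],speed=.15)
place(W3O,z,b,L,.070)
arm.movel([.25,-.35,.40],speed=.25)
for n in("top","scene"): cv2.imwrite(f"pics/{n}9.png",arm.camera(n))
t=cv2.imread("pics/top9.png")[225:315,215:425]; s=cv2.imread("pics/scene9.png")[150:350,200:500]
cv2.imwrite("pics/c9.png",cv2.vconcat([cv2.resize(t,(630,270),interpolation=2),cv2.resize(s,(630,320)) if 0 else cv2.copyMakeBorder(cv2.resize(s,(480,320)),0,0,0,150,0)]))
print(arm.get_state()["clock"])
E
```

```text
[-0.6627  0.4514  0.5234  1.6428  0.      0.1139]
[-0.4498  0.3778  0.4146  1.6076  0.      1.1673]
[-0.1337  0.2534  0.2447  1.5621  0.      1.4834]
grip 0.035518710925572225 79.90309596061707 61.275
lifted 0.03553450359255774 80.14583230018616 [-0.2118  0.3334 -7.4532]
contact True [ 0.4507 -0.0781  0.2025] want z 0.202 [1.1095 0.5521 3.9533]
open 0.0700020128540136
clock 68.85
70.475
```

View pics/c9.png

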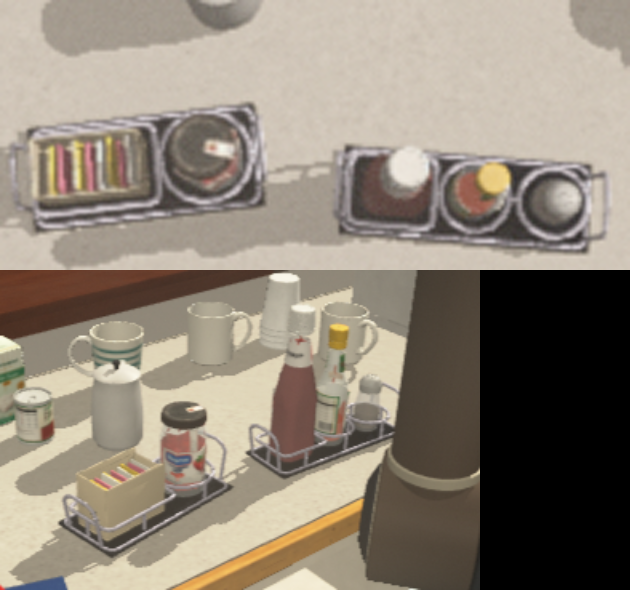

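All five items stand upright in their wells, the caddies are unmoved and the arm is clear, so I'm handing it in.

```bash
python3 -c "
from rig import arm
print(arm.hand_in())"
```

```text
the job is handed in; nothing more can be done
None
```

Both caddies are made up and the job is handed in at about 70 s: in the last pictures all five items stand upright in the wells you named, the caddies show no visible shift, and the creamer, tin and mug were left alone.

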